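# Lock the bench turntable with its sliding bar

## Task

Lock the bench turntable before the flange on it is worked on: push the upright peg on the disc round with your fingertips until the slot in the disc's rim faces the locking bar, then push the bar by its upright grip fully home into the slot. Pick nothing up: leave the flange seated on the disc and the other things on the bench where they are.

Things in the scene. Friction and masses are not known exactly. Their poses are not given: they have to be found in the camera images.
- turntable: Blue cast foot of the turntable, bolted down. Origin on the disc's turning axis at bench height; its +y points out along the locking bar. 188 mm across, 14 mm thick, two bolted ears along x (256 mm over all, 23 mm high). An arm along +y (60 mm wide, ending 180 mm from the axis) carries the bar's guide: 52 mm wide, 118 to 168 mm from the axis, 57 mm high over its screws.
- disc (a joint): Turn of the disc, rad, anticlockwise from above; 0 or 2 pi: slot faces the bar. Turns endlessly, starts 0.6 to 5.7. Plain metal plate, diameter 200 mm, 16 mm thick, top 50 mm above the bench. About 4 N sideways on the peg turns it; it stops when the push stops. One radial slot, open at the rim, 20 mm wide, mouth flared to 30 mm, ending 72 mm from the axis. The bar in the slot locks it.
- slot_mouth (a point): Middle of the slot's mouth at the rim of the disc, level with the disc's top face: 100 mm from the axis, 50 mm above the bench. Turns with the disc.
- gate (a point): Fixed point 100 mm from the axis in the direction of the bar, 50 mm above the bench: the slot's mouth must come here for the bar to enter.
- peg_top (a point): Top centre of the turning peg, the black upright handle fixed in the disc opposite the slot, 80 mm from the axis: 18 mm diameter (22 mm collar in the lowest 4 mm), 45 mm tall, top 95 mm above the bench. It only goes round with the disc.
- locking_bar (a joint): Travel of the bar towards the disc, m: 0 withdrawn, 0.034 at its stop (home); starts at 0 to 0.006. Slides level along the turntable's y against about 3 N of friction, stays where left. Steel, 16 x 12 mm, 36 to 48 mm above the bench; its round nose (radius 8 mm) is 12 mm short of the rim at 0, 22 mm deep in the slot when home. The rim stops it; nose and flare pull in a slot a few mm off.
- bar_grip_top (a point): Top centre of the bar's black upright grip: 18 mm diameter, from 54 to 90 mm above the bench, on a short stem on the bar; the bar ends 10 mm further out. 215 mm from the axis with the bar withdrawn, 181 mm when home. Push its outer side towards the disc; the guide is on its inner side.
- bar_nose (a point): Top edge of the bar's nose tip, on the bar's centre line, 48 mm above the bench.
- spigot_seat (a point): Centre of the disc's top face, on the turning axis, 50 mm above the bench: where the flange sits. A 30 mm spigot, 10 mm high, stands up here into the flange's bore.
- flange: Loose dark steel hubbed pipe flange on the disc: 84 mm diameter, 12 mm thick, with a 50 mm hub that brings it to 26 mm tall, 33 mm bore over the spigot, about 0.5 kg. Origin: centre of its underside. It just rides along with the disc; its top is 76 mm above the bench. To be left seated.
- spare_flange: A second flange of the same size lying on the bench. Origin: centre of its underside. To be left alone.
- hammer: Hammer, 280 mm long, lying on the bench along its x axis, head at +x, up to about 30 mm high. Origin: under its middle. To be left alone.
- wrench: Flat steel spanner, 180 mm long, lying on the bench along its x axis. Origin: under its middle. To be left alone.
- offcut: Rusty steel offcut, 90 x 55 x 6 mm, lying on the bench. Origin: centre of its underside. To be left alone.
Mind the look-alikes: they are no part of the job. Leave any turquoise or white look-alike of the flange alone.

How it is judged:
On the way, in this order (a step that is already met when the one before it is completed fails the run):
1. the slot in the disc faces the bar (its mouth within 10 mm of the bar's line at the rim, close enough for the round nose to enter) (distance between slot_mouth and gate below 0.01 m), for 0.02 s.
2. the bar is home in the slot (value of joint locking_bar above 0.031 m and distance between slot_mouth and gate below 0.004 m), for 0.1 s.
At the end, for the whole second after the job is handed in: The bar is within 3 mm of its inner stop with its nose in the slot (slot mouth within 4 mm of the bar's line), the flange at rest and seated on the disc (within 5 mm of its seat, not tipped more than 0.1 rad), and the spare flange, hammer, spanner and offcut within 15 mm of where they lay (all of step 2 and linear speed of flange below 0.01 m/s and distance between flange and spigot_seat below 0.005 m and angle between flange's own z axis and vertical below 0.1 rad and not (distance of spare_flange from where it was at the start of the episode above 0.015 m) and not (distance of hammer from where it was at the start of the episode above 0.015 m) and not (distance of wrench from where it was at the start of the episode above 0.015 m) and not (distance of offcut from where it was at the start of the episode above 0.015 m)); the robot touches nothing.
It fails at once if the flange is lifted, tipped or knocked off its seat on the disc (not (distance between flange and spigot_seat below 0.005 m and angle between flange's own z axis and vertical below 0.1 rad)).
It fails at once if the spare flange, hammer, spanner or offcut is picked up or pushed more than 15 mm (distance of any of spare_flange, hammer, wrench, offcut from where it was at the start of the episode above 0.015 m).
It also fails if it takes over 64 s, if anything falls off the work surface, if the arm or the gripper's body presses on something with over 40 N, if the wrist force passes 120 N, or if a joint passes its speed limit or range.

## Robot

A 6-joint arm with a two-finger parallel gripper is mounted at the origin on the work surface. World frame = base frame: x ahead of the robot, y to its left, z up, the work surface at z = 0. Lengths are in m, angles in rad, forces in N, time in s.
With the tool pointing down it reaches from about 0.4 to 0.925 m from the base axis. Payload 12.5 kg.
Tool frame: the origin (TCP) lies on the centre line of the jaws, within the pads' length; the fingertips stand 22 mm ahead of it and the grasp point (between the pads) lies 3 mm ahead of it; z points along the fingers, y is the line along which they close (so a half turn about z gives the same grasp; the last joint's range is limited). The gripper opens to 95 mm and grips with 3 to 60 N. Pads are 20 mm wide; open, the fingers measure 119 mm over their backs; the gripper's body (75 mm by 180 mm) begins 59 mm behind the grasp point.
Start: joints at [1.059, 0.491, 1.559, -0, 1.092, -0.106], TCP at [0.247, 0.574, 0.237] pointing down, gripper open.
Joint ranges: [-3.1, 3.1], [-0.84, 2.19], [0.05, 2.79], [-1.13, 4.28], [0.06, 2.93], [-2.69, 2.69]. Speed limits (rad/s): [2.22, 2.22, 2.79, 3.14, 3.14, 3.14].

## Interface

Orientations are given as a unit quaternion [x, y, z, w].
In Python, from station import ctrl, imaging gives the robot as it stands.
- The arm moves only by the tool play_rows, never from a script. Its argument "deltas" is text: rows parted by semicolons, each of 7 numbers parted by spaces: the shift along the tool's x, y, z in units of 0.1 m (1.0 is 0.1 m), then the turn, a rotation vector about the tool's x, y, z in units of 180 degrees (1.0 is 180 degrees), then the closure, from 0 (fully open) to 1 (shut). A call has 1 to 8 rows; each row shifts and turns the commanded pose from where the row before left it, along the tool's axes as they then stand; what a row does not reach is not made up. A row lasts 1/12 s, in which the tool goes at most 41.7 mm and 7.16 degrees, less where a joint would pass 70% of its speed; a pose out of reach is approached as far as the arm can. A call with a number of a shift or a turn outside -1 to 1 is refused whole. A call with a gripper value outside its range is refused whole. The fingers move at their own pace and stop on an object; "squeeze" is the grip in N (left out, the last holds). Time passes only in rows, so rows that do not move let the fingers close. It gives the time, the measured TCP pose, the force, the opening and the grip force at its end, in the units of the state.
- ctrl.sense(): the state, without advancing time (a new reading comes with each control period).
- imaging.camera(name): name is "scene" or "side" or "wrist"; returns (picture, depth): 480x640x3 uint8, red, green, blue; 480x640 float32, m along the optical axis (not along the pixel's ray), 0 where there is no reading.
- imaging.camera_model(name): a dict with "vertical_fov" (degrees; the focal length in pixels is half the picture's height over the tangent of half this angle, whatever the lens; pixels are square), "cx", "cy" (the principal point, pixels), "k1" (the pictures are not rectified: a ray, as slopes to the right and down, at radius r is drawn at 1 + k1 r^2 times it, then the intrinsics apply), "position" and "attitude" of the camera in the world; the wrist camera has in their place "tool_from_camera" (4x4, takes a point from camera to tool coordinates, whose origin is the TCP and whose axes are the flange's). Camera axes: x right, y up, looking along -z (the intrinsics and any distortion apply to the point x, -y, -z); pixel columns grow to the right and rows downward; lengths in m; the calibration is good to about 2 mm. A picture is of the moment at which its call begins: read the wrist's pose just before it. camera_model takes no time and is no camera call.
- ctrl.sign_off(): hands the job in; it is judged then, once.
The state is a dict: "time": time; "joint_pos": joint angles; "joint_vel": joint speeds; "tau": joint torques, N m; "position": TCP position; "eef_rot": TCP orientation; "contact_force": force on the tool from outside, world axes, zero at the start; "wrist_torque": the same for the moment, N m; "opening": opening from 0.0 (shut) to 1.0 (fully open); "finger_force": force on a finger pad.
Only numpy, scipy, OpenCV 4.12 (cv2) and the standard library are available. Lean on these libraries where they do the work, as an engineer would, in place of code of your own. Each camera call takes 0.05 s, during which the arm holds its last target. There are 200 camera calls.

## Working session

There is one attempt and no reset: what is moved stays moved. The work goes in short steps, Python scripts to look and compute and a tool call to move; the robot and the scene stay as the last step left them, time stands still between calls to the robot, and variables do not carry over. Pictures are saved under pics/ and viewed, at most 10 in all, crops included, and the job is handed in when it is done.

Besides the shell and the picture viewer there is one more tool, called after "Emit:" by a JSON object that holds its "method" and its "body". play_rows: Moves the arm, as the interface text tells. Its arguments: {"type":"object","properties":{"deltas":{"type":"string"},"squeeze":{"type":"number"}},"required":["deltas"]}

```bash
mkdir -p pics
cat > h.py <<'E'
import numpy as np,cv2
from scipy.spatial.transform import Rotation as R
from station import ctrl,imaging
def grab(n):
    s=ctrl.sense(); p,d=imaging.camera(n); return s,p,d
def cam(n,s):
    m=imaging.camera_model(n)
    if n=='wrist':
        T=np.eye(4);T[:3,:3]=R.from_quat(s['eef_rot']).as_matrix();T[:3,3]=s['position']
        T=T@np.array(m['tool_from_camera'])
    else:
        T=np.eye(4);a=np.array(m['attitude'])
        T[:3,:3]=a if a.shape==(3,3) else R.from_quat(a).as_matrix()
        T[:3,3]=m['position']
    f=240/np.tan(np.radians(m['vertical_fov'])/2)
    K=np.array([[f,0,m['cx']],[0,f,m['cy']],[0,0,1]])
    return T,K,np.array([m['k1'],0,0,0,0.])
def rays(n,s,uv):
    T,K,D=cam(n,s)
    q=cv2.undistortPoints(np.array(uv,float).reshape(-1,1,2),K,D).reshape(-1,2)
    return T[:3,3],np.c_[q[:,0],-q[:,1],-np.ones(len(q))]@T[:3,:3].T
def at_z(n,s,uv,z):
    o,r=rays(n,s,uv); return o+r*((z-o[2])/r[:,2])[:,None]
def cloud(n,s,d):
    v,u=np.mgrid[:480,:640]
    o,r=rays(n,s,np.c_[u.ravel(),v.ravel()])
    return (o+r*d.ravel()[:,None]).reshape(480,640,3)
def proj(n,s,P):
    T,K,D=cam(n,s); c=(np.atleast_2d(P)-T[:3,3])@T[:3,:3]
    c=c*[1,-1,-1]
    return cv2.projectPoints(c,np.zeros(3),np.zeros(3),K,D)[0].reshape(-1,2)
E
python3 - <<'E'
from h import *
print(ctrl.sense())
for n in('scene','side','wrist'):
    m=imaging.camera_model(n);print(n,m)
    s,p,d=grab(n);cv2.imwrite(f'pics/{n}0.png',p[...,::-1]);np.savez(f'{n}0.npz',p=p,d=d)
E
```

```text
{'time': 0.0, 'joint_pos': array([ 1.05938855e+00,  4.91586931e-01,  1.55946206e+00, -2.34343207e-05,
        1.09169279e+00, -1.05603442e-01]), 'joint_vel': array([ 0.00048546, -0.00109686,  0.00101466, -0.00016181, -0.00043214,
        0.00068117]), 'tau': array([-2.81828703e-03, -6.12650156e+01, -2.58182234e+01,  6.90881163e-02,
        4.82485152e-02, -1.04756327e-04]), 'position': array([0.24659969, 0.57405097, 0.23604039]), 'eef_rot': array([ 2.01507477e-01,  9.79486808e-01, -5.50596622e-04, -1.64554565e-04]), 'contact_force': array([ 0.39292679,  0.76706787, -0.27156906]), 'wrist_torque': array([-0.02901281,  0.0014427 , -0.04494625]), 'finger_force': 0.0, 'opening': 1.0006033754052333}
scene {'vertical_fov': 56.44455919257301, 'cx': 325.640267136214, 'cy': 239.54942862359275, 'k1': -0.09146399087771705, 'position': array([ 0.90859635, -0.37576227,  0.77709034]), 'attitude': array([0.27946649, 0.10999333, 0.34531386, 0.88913345])}
side {'vertical_fov': 47.47068444449956, 'cx': 320.44263973122486, 'cy': 242.9024842093603, 'k1': -0.1625234667185898, 'position': array([0.39431479, 0.67030336, 0.98396303]), 'attitude': array([-0.04335245,  0.33440706,  0.93174067, -0.13472863])}
wrist {'vertical_fov': 68.15950360049432, 'cx': 315.2828907244059, 'cy': 234.2617610877746, 'k1': -0.01529410848058192, 'tool_from_camera': array([[-4.23737365e-04,  9.70807571e-01,  2.39859293e-01,
         6.60544972e-02],
       [ 9.99999855e-01,  3.31642232e-04,  4.24317577e-04,
         6.09456417e-04],
       [ 3.32383245e-04,  2.39859438e-01, -9.70807571e-01,
        -1.47812465e-01],
       [ 0.00000000e+00,  0.00000000e+00,  0.00000000e+00,
         1.00000000e+00]])}
```

View pics/scene0.png

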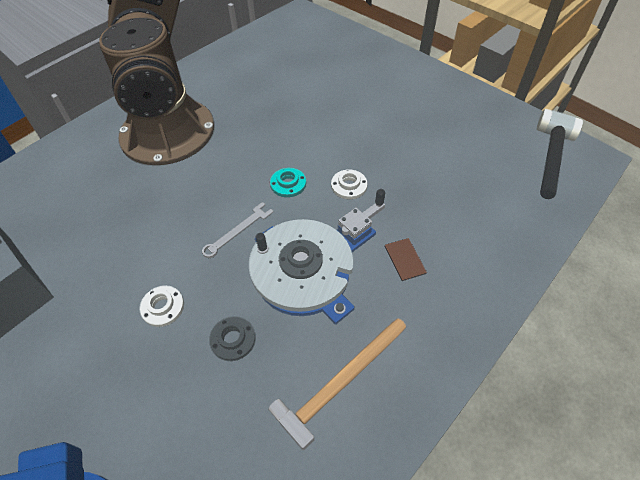

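View pics/side0.png

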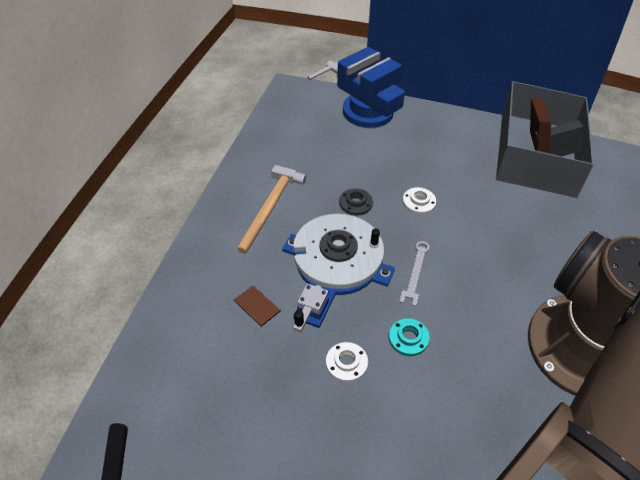

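The scene view shows the disc at about (301,265), peg top (261,236), slot mouth (349,273), guide (355,222) and bar grip (380,193). In the side view the peg is at (375,232) and the grip at (298,313). Two things are black and upright, the peg on the disc and the grip beyond the guide, and position tells them apart. The flanges at (288,180), (349,182), (161,304) and (232,338) are look-alikes or the spare.

Run:
```python
from h import *
from scipy.optimize import least_squares
s=None
for n,box,pg,gr,sl in(('scene',(215,400,170,330),(261,236),(380,192),(349,273)),('side',(270,410,200,340),(375,231),(298,312),(297,250))):
    z=np.load(n+'0.npz');p,d=z['p'],z['d'];C=cloud(n,s,d)
    u0,u1,v0,v1=box;Q=C[v0:v1,u0:u1].reshape(-1,3);I=p[v0:v1,u0:u1].reshape(-1,3)
    ok=(abs(Q[:,2]-.05)<.006)&(I.min(1)>120)&(d[v0:v1,u0:u1].ravel()>0)
    X=Q[ok][:,:2];
    # outer circle by minimum enclosing after trimming
    c=np.median(X,0);X=X[np.hypot(*(X-c).T)<.12]
    (cx,cy),r=cv2.minEnclosingCircle(X.astype(np.float32))
    print(n,'disc',cx,cy,r,'zmed',np.median(Q[ok][:,2]))
    for nm,uv,zz in(('peg',pg,.095),('grip',gr,.09),('slot',sl,.05)):
        P=at_z(n,s,[uv],zz)[0];print(nm,P.round(4),C[uv[1],uv[0]].round(4),'r',np.hypot(P[0]-cx,P[1]-cy).round(4))
p=np.load('scene0.npz')['p'][150:330,200:440];cv2.imwrite('pics/crop.png',cv2.resize(p[...,::-1],None,fx=3.3,fy=3.3,interpolation=2))
```

```text
scene disc 0.5642068386077881 -0.060429319739341736 0.11145319044589996 zmed 0.05060417268931727
peg [ 0.4901 -0.1012  0.095 ] [ 0.4915 -0.102   0.0971] r 0.0845
grip [0.5848 0.1384 0.09  ] [0.5854 0.1374 0.0913] r 0.1999
slot [ 0.6484 -0.0293  0.05  ] [ 0.6439 -0.0233  0.0374] r 0.0898
side disc 0.5665320754051208 -0.044021595269441605 0.11997083574533463 zmed 0.0506549714313862
peg [ 0.4877 -0.0989  0.095 ] [ 0.4874 -0.0959  0.0984] r 0.096
grip [0.5852 0.1404 0.09  ] [0.5852 0.1405 0.0901] r 0.1854
slot [ 0.6445 -0.0348  0.05  ] [ 0.6477 -0.044   0.0378] r 0.0785
```

View pics/crop.png

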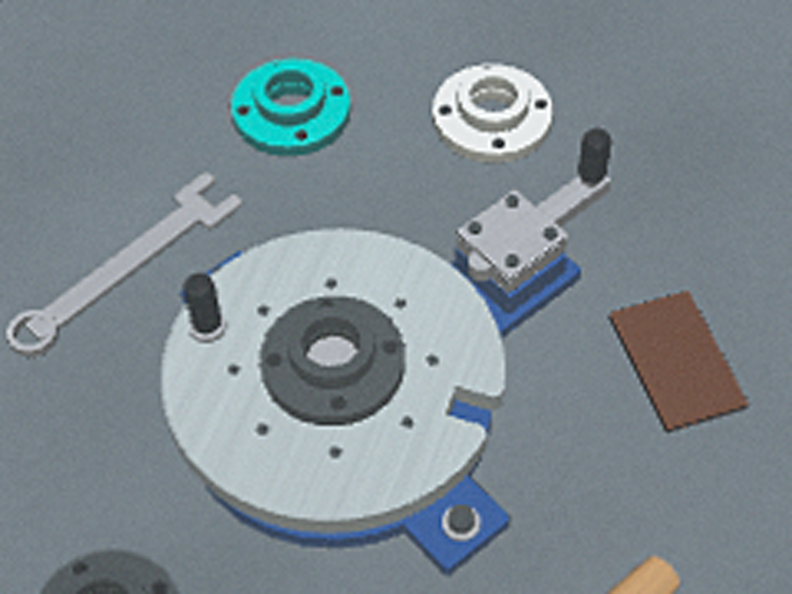

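The crop confirms the choice: the peg has a collar on the disc opposite the slot, and the grip is on the bar beyond the guide. Next I refine the disc centre.

Run:
```python
from h import *
from scipy.signal import fftconvolve
s=None
for n in('scene','side'):
    z=np.load(n+'0.npz');p,d=z['p'],z['d'];C=cloud(n,s,d).reshape(-1,3)
    Q=C[(d.ravel()>0)&(abs(C[:,0]-.56)<.18)&(abs(C[:,1]+.06)<.18)]
    # raster 2mm
    H,_,_=np.histogram2d(*Q[(Q[:,2]>.044)&(Q[:,2]<.085)][:,:2].T,bins=180,range=[[.38,.74],[-.24,.12]])
    H=(cv2.dilate((H>0).astype(np.uint8),np.ones((3,3)))).astype(float)
    g=np.arange(-65,66)*.002;r=np.hypot(*np.meshgrid(g,g))
    k=np.where(r<.1,1,np.where(r<.12,-1,0))
    S=fftconvolve(H,k[::-1,::-1],mode='same');i=np.unravel_index(S.argmax(),S.shape)
    w=np.argwhere(S>S.max()*.985).mean(0)
    c=.38+(i[0]+.5)*.002,-.24+(i[1]+.5)*.002
    print(n,'disc',c,.38+(w[0]+.5)*.002,-.24+(w[1]+.5)*.002)
    for nm,a,b in(('peg',(.488,-.1),(.086,.11)),('grip',(.585,.139),(.075,.11)),('hub',c,(.068,.082))):
        m=(C[:,2]>b[0])&(C[:,2]<b[1])&(np.hypot(C[:,0]-a[0],C[:,1]-a[1])<.035)&(d.ravel()>0)
        T=C[m];print(nm,m.sum(),T.mean(0).round(4),((T.min(0)+T.max(0))/2).round(4),T.min(0).round(4),T.max(0).round(4))
    # obstacles near the peg route and behind the grip
```

```text
scene disc (np.float64(0.5609999999999999), np.float64(-0.07499999999999998)) 0.561235294117647 -0.07217647058823529
peg 75 [ 0.4896 -0.104   0.094 ] [ 0.488  -0.1037  0.0923] [ 0.4795 -0.1123  0.087 ] [ 0.4966 -0.0952  0.0976]
grip 82 [0.5864 0.1373 0.0863] [0.5846 0.1392 0.0839] [0.5758 0.1311 0.0751] [0.5935 0.1474 0.0927]
hub 341 [ 0.5626 -0.0725  0.0753] [ 0.5617 -0.0715  0.0737] [ 0.537  -0.0959  0.0681] [ 0.5864 -0.047   0.0792]
side disc (np.float64(0.5609999999999999), np.float64(-0.07099999999999998)) 0.56 -0.06944444444444445
peg 57 [ 0.4864 -0.0978  0.0941] [ 0.4863 -0.0994  0.0932] [ 0.4782 -0.1084  0.0862] [ 0.4943 -0.0904  0.1001]
grip 90 [0.5833 0.145  0.0866] [0.5837 0.1436 0.0851] [0.5754 0.1354 0.0751] [0.592  0.1518 0.0951]
hub 258 [ 0.5603 -0.0671  0.075 ] [ 0.5608 -0.0695  0.0748] [ 0.5367 -0.0959  0.0681] [ 0.5849 -0.0432  0.0815]
```

Emit:
{"method": "play_rows", "body": {"deltas": "-0.203 -0.218 0 0 0 0 0;-0.203 -0.218 0 0 0 0 0;-0.203 -0.218 0 0 0 0 0;-0.203 -0.218 0 0 0 0 0;-0.203 -0.218 0 0 0 0 0;-0.203 -0.218 0 0 0 0 0;-0.203 -0.218 0 0 0 0 0;-0.203 -0.218 0 0 0 0 0"}}

```text
time: 0.82
position: [0.3272, 0.3485, 0.2366]
eef_rot: [0.201, 0.98, -0.0, -0.0]
contact_force: [1.2, 0.3, -0.2]
opening: 1.0
finger_force: 0.0
```

Emit:
{"method": "play_rows", "body": {"deltas": "-0.203 -0.218 0 0 0 0 0;-0.203 -0.218 0 0 0 0 0;-0.203 -0.218 0 0 0 0 0;-0.203 -0.218 0 0 0 0 0;-0.203 -0.218 0 0 0 0 0;-0.203 -0.218 0 0 0 0 0;-0.203 -0.218 0 0 0 0 0;-0.203 -0.218 0 0 0 0 0"}}

```text
time: 1.48
position: [0.4076, 0.1241, 0.2367]
eef_rot: [0.201, 0.979, 0.0, 0.0]
contact_force: [1.4, 0.5, -0.3]
opening: 0.999
finger_force: 0.0
```

Emit:
{"method": "play_rows", "body": {"deltas": "-0.203 -0.218 0 0 0 0 0;-0.203 -0.218 0 0 0 0 0;-0.203 -0.218 0 0 0 0 0;-0.203 -0.218 0 0 0 0 0;-0.203 -0.218 0 0 0 0 0;-0.203 -0.218 0 0 0 0 0;-0.203 -0.218 0 0 0 0 0;-0.203 -0.218 0 0 0 0 0"}}

```text
time: 2.15
position: [0.488, -0.1003, 0.2365]
eef_rot: [0.202, 0.979, 0.0, -0.0]
contact_force: [-0.2, 0.9, 0.6]
opening: 1.001
finger_force: 0.0
```

Emit:
{"method": "play_rows", "body": {"deltas": "0 0 0 0 0 0.039 0.6;0 0 0 0 0 0.039 0.6;0 0 0 0 0 0.039 0.6;0 0 0 0 0 0.039 0.6;0 0 0 0 0 0.039 0.6;0 0 0 0 0 0.039 0.6;0 0 0 0 0 0.039 0.6;0 0 0 0 0 0.039 0.6"}}

```text
time: 2.82
position: [0.4877, -0.0987, 0.2365]
eef_rot: [0.641, 0.767, -0.0, -0.0]
contact_force: [0.0, -0.3, 0.5]
opening: 0.494
finger_force: 0.0
```

Emit:
{"method": "play_rows", "body": {"deltas": "0 0 0 0 0 0.039 0.6;0 0 0 0 0 0.039 0.6;0 0 0 0 0 0.039 0.6;0 0 0 0 0 0.039 0.6;0 0 0 0 0 0.039 0.6;0 0 0 0 0 0.039 0.6;0 0 0 0 0 0.039 0.6;0 0 0 0 0 0.039 0.6"}}

```text
time: 3.48
position: [0.4877, -0.0987, 0.2365]
eef_rot: [0.927, 0.375, -0.0, -0.0]
contact_force: [0.7, -0.4, 1.2]
opening: 0.399
finger_force: 0.0
```

Emit:
{"method": "play_rows", "body": {"deltas": "0 0 0 0 0 0.039 0.6;0 0 0 0 0 0.039 0.6;0 0 0 0 0 0.039 0.6;0 0 0 0 0 0.015 0.6;0 0 0 0 0 0 0.6"}}

```text
time: 3.9
position: [0.4877, -0.0987, 0.2365]
eef_rot: [0.984, 0.178, -0.0, -0.0]
contact_force: [0.6, -0.0, 0.5]
opening: 0.398
finger_force: 0.0
```

Run:
```python
from h import *
s,p,d=grab('wrist');M=R.from_quat(s['eef_rot']).as_matrix()
print(s['time'],s['position'],s['opening'],s['joint_pos'],'yyaw',np.degrees(np.arctan2(M[1,1],M[0,1])),M[:,2])
C=cloud('wrist',s,d).reshape(-1,3)
m=(C[:,2]>.086)&(C[:,2]<.11)&(np.hypot(C[:,0]-.488,C[:,1]+.1)<.035);print('peg',m.sum(),C[m].mean(0),C[m].min(0),C[m].max(0))
cv2.imwrite('pics/w1.png',p[...,::-1])
```

```text
3.9 [ 0.48772375 -0.09873141  0.23649844] 0.3982993121047436 [-3.32603046e-01  3.11014280e-01  1.86405511e+00  1.14304236e-04
  9.66822795e-01  8.79539750e-01] yyaw -69.4543878777837 [-2.52395286e-04  1.86723627e-04 -9.99999951e-01]
peg 355 [ 0.48974998 -0.10077359  0.09393001] [ 0.48043109 -0.10996789  0.08619293] [ 0.49765306 -0.09244463  0.09664783]
```

View pics/w1.png

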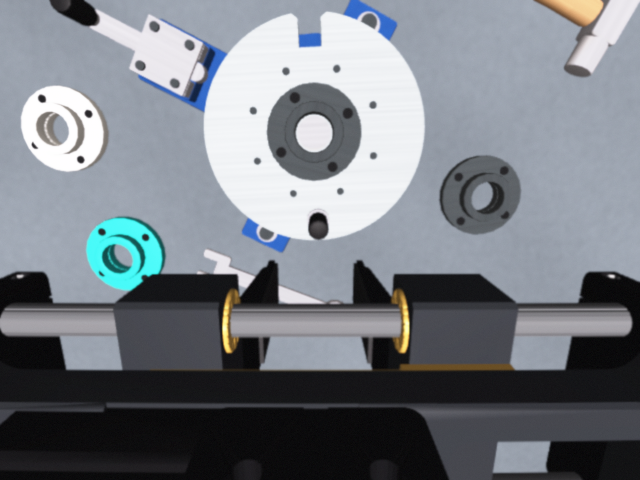

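The wrist view shows the peg top at (317,228), disc and flange centre at (314,132), slot at (309,28) and bar grip at the upper left, (75,8). The jaws straddle the peg's bearing, and I'll fit the centre and bar line from this view.

Run:
```python
from h import *
s,p,d=grab('wrist')
C=cloud('wrist',s,d)
g=((p.max(2)<110)&(abs(C[...,2]-.062)<.02)).astype(np.uint8);g[:, :230]=0;g[:,390:]=0;g[:70]=0;g[200:]=0
# disc outline
w=((p.min(2)>170)&(abs(C[...,2]-.05)<.008)).astype(np.uint8);w=cv2.morphologyEx(w,3,np.ones((5,5)))
c=max(cv2.findContours(w,0,1)[0],key=cv2.contourArea).reshape(-1,2);c=c[(c[:,1]>40)]
X=at_z('wrist',s,c,.05)[:,:2]
from scipy.optimize import least_squares
f=least_squares(lambda q:np.hypot(X[:,0]-q[0],X[:,1]-q[1])-q[2],[.561,-.07,.1],loss='soft_l1',f_scale=.001).x
print('disc',f)
G=C[g>0];print('flange',G.mean(0),len(G))
slot=at_z('wrist',s,[(309.5,28)],.05)[0];peg=at_z('wrist',s,[(317.5,219)],.095)[0]
for nm,q in(('slot',slot),('peg',np.array([.4895,-.101])),('gripS',np.array([.585,.1395])),('gripW',at_z('wrist',s,[(62,5)],.09)[0])):
    v=q[:2]-f[:2];print(nm,q,np.hypot(*v),np.degrees(np.arctan2(v[1],v[0])))
# guide screws quad centre, z=.057
for z in(.053,.057):
    P=at_z('wrist',s,[(155,30),(189,46),(138,59),(175,77)],z);m=P.mean(0);v=m[:2]-f[:2];print(P.round(4).tolist(),m,np.hypot(*v),np.degrees(np.arctan2(v[1],v[0])))
```

```text
disc [ 0.56215839 -0.06956502  0.09926991]
flange [ 0.56305702 -0.06914249  0.06534754] 5755
slot [ 0.64193121 -0.03541188  0.05      ] 0.08677638171986532 23.177223760432103
peg [ 0.4895 -0.101 ] 0.07916690491065397 -156.6047248663526
gripS [0.585  0.1395] 0.21030911275541098 83.76482165106425
gripW [0.58145543 0.1385254  0.09      ] 0.2089832478904587 84.70188830869576
[[0.5938, 0.0865, 0.053], [0.5918, 0.0558, 0.053], [0.5665, 0.0944, 0.053], [0.5637, 0.0604, 0.053]] [0.5789658  0.07428633 0.053     ] 0.14482990288792483 83.33584776006208
[[0.5933, 0.0845, 0.057], [0.5914, 0.0543, 0.057], [0.5664, 0.0924, 0.057], [0.5636, 0.0588, 0.057]] [0.57863519 0.07248599 0.057     ] 0.14300340591135283 83.38370474423502
```

Emit:
{"method": "play_rows", "body": {"deltas": "0 0.025 0.2 0 0 -0.0153 0.6;0 0 0.2 0 0 0 0.6;0 0 0.2 0 0 0 0.6;0 0 0.2 0 0 0 0.6;0 0 0.2 0 0 0 0.6;0 0 0.2 0 0 0 0.6;0 0 0.2 0 0 0 0.6;0 0 0.14 0 0 0 0.6"}}

```text
time: 4.67
position: [0.4883, -0.101, 0.0811]
eef_rot: [0.979, 0.204, -0.001, -0.0]
contact_force: [1.1, 0.8, -0.1]
opening: 0.401
finger_force: 0.0
```

Emit:
{"method": "play_rows", "body": {"deltas": "0 0 0 0 0 0 0.65;0 0 0 0 0 0 0.7;0 0 0 0 0 0 0.727;0 0 0 0 0 0 0.727;0 0 0 0 0 0 0.727"}}

```text
time: 5.08
position: [0.4891, -0.1012, 0.0835]
eef_rot: [0.979, 0.203, 0.001, 0.0]
contact_force: [0.3, 1.0, -0.1]
opening: 0.278
finger_force: 0.0
```

Emit:
{"method": "play_rows", "body": {"deltas": "0.002 0.056 0 0 0 -0.0222 0.727;0.002 0.056 0 0 0 -0.0222 0.727;0.002 0.056 0 0 0 -0.0222 0.727;0.002 0.056 0 0 0 -0.0222 0.727;0.002 0.056 0 0 0 -0.0222 0.727"}}

```text
time: 5.5
position: [0.5038, -0.1241, 0.0833]
eef_rot: [0.928, 0.371, -0.0, -0.0]
contact_force: [-1.8, 3.2, 2.8]
opening: 0.272
finger_force: 2.0
```

Emit:
{"method": "play_rows", "body": {"deltas": "0.002 0.056 0 0 0 -0.0222 0.727;0.002 0.056 0 0 0 -0.0222 0.727;0.002 0.056 0 0 0 -0.0222 0.727;0.002 0.056 0 0 0 -0.0222 0.727;0.002 0.056 0 0 0 -0.0222 0.727"}}

```text
time: 5.92
position: [0.5261, -0.1407, 0.0833]
eef_rot: [0.85, 0.527, -0.0, -0.0]
contact_force: [-2.9, 3.2, 2.1]
opening: 0.274
finger_force: 2.0
```

Emit:
{"method": "play_rows", "body": {"deltas": "0.002 0.056 0 0 0 -0.0222 0.727;0.002 0.056 0 0 0 -0.0222 0.727;0.002 0.056 0 0 0 -0.0222 0.727;0.002 0.056 0 0 0 -0.0222 0.727;0 0 0 0 0 0 0.727;0 0 0 0 0 0 0.727"}}

```text
time: 6.42
position: [0.5478, -0.1481, 0.0831]
eef_rot: [0.77, 0.638, 0.0, 0.0]
contact_force: [-0.3, 0.1, -0.4]
opening: 0.271
finger_force: 0.0
```

Run:
```python
from h import *
s,p,d=grab('wrist');M=R.from_quat(s['eef_rot']).as_matrix()
v=s['position'][:2]-[.562,-.0695]
print(s['time'],s['position'],s['contact_force'],'yyaw',np.degrees(np.arctan2(M[1,1],M[0,1])),'tcp r,ang',np.hypot(*v),np.degrees(np.arctan2(v[1],v[0]))%360)
cv2.imwrite('pics/w2.png',p[...,::-1])
s,p,d=grab('scene');np.savez('scene1.npz',p=p,d=d)
c=p[150:330,200:440];cv2.imwrite('pics/s2.png',cv2.resize(c[...,::-1],None,fx=3.3,fy=3.3,interpolation=2))
```

```text
6.4167 [ 0.54783402 -0.14814141  0.08305992] [-0.33760328  0.05808488 -0.39195157] yyaw -10.740812601837296 tcp r,ang 0.07990710980670541 259.7885975328393
```

View pics/s2.png

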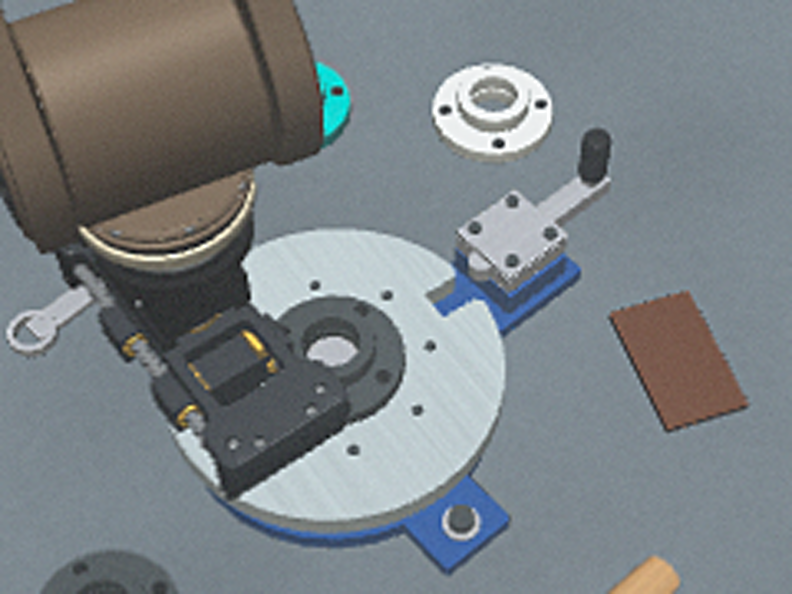

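View pics/w2.png

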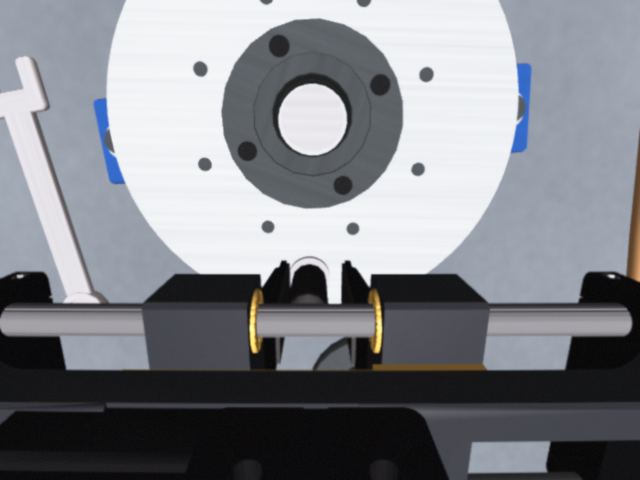

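The scene crop shows the slot mouth at about (467,290), just short of the bar nose at (480,265). The flange is still seated. The wrist view shows the peg at (308,275), caged between the fingers. Next I measure the remaining angle.

Run:
```python
from h import *
s=None
c=np.array([.562,-.0695])
for uv in((467,290),(438,305),(512,202),(475,228),(550,233),(513,261)):
    P=at_z('scene',s,[(200+uv[0]/3.3-.35,150+uv[1]/3.3-.35)],.05 if uv in((467,290),(438,305)) else .055)[0];v=P[:2]-c
    print(uv,P.round(4),np.hypot(*v).round(4),np.degrees(np.arctan2(v[1],v[0])).round(2))
# slot mid-line fit: dark/blue pixels inside the disc annulus r .075-.095 at z=.05
p=np.load('scene1.npz')['p'].astype(int)
for name in('scene0','scene1'):
    p=np.load(name+'.npz')['p'].astype(int)
    for r in(.08,.085,.09,.095):
        a=np.radians(np.arange(0,110,.5));P=np.c_[c[0]+r*np.cos(a),c[1]+r*np.sin(a),np.full(len(a),.05)]
        q=proj('scene',s,P).round().astype(int);I=p[q[:,1],q[:,0]];m=(I[:,0]<150)
        print(name,r,np.degrees(a[m]).min() if m.any() else None,np.degrees(a[m]).max() if m.any() else None,np.degrees(a[m]).mean() if m.any() else None)
```

```text
(467, 290) [0.5834 0.0222 0.05  ] 0.0941 76.88
(438, 305) [0.5778 0.0022 0.05  ] 0.0734 77.58
(512, 202) [0.5619 0.089  0.055 ] 0.1585 90.05
(475, 228) [0.5583 0.0579 0.055 ] 0.1275 91.67
(550, 233) [0.595  0.0862 0.055 ] 0.1591 78.04
(513, 261) [0.592  0.0545 0.055 ] 0.1275 76.4
scene0 0.08 15.5 30.5 23.0
scene0 0.085 16.0 29.500000000000004 22.75
scene0 0.09 17.5 28.500000000000004 23.0
scene0 0.095 16.0 29.500000000000004 22.75
scene1 0.08 71.5 85.5 78.5
scene1 0.085 71.5 85.0 78.25
scene1 0.09 71.5 84.5 78.0
scene1 0.095 71.5 84.5 78.0
```

Emit:
{"method": "play_rows", "body": {"deltas": "0.001 0.04 0 0 0 -0.0161 0.727;0.001 0.04 0 0 0 -0.0161 0.727;0 0 0 0 0 0 0.727;0 0 0 0 0 0 0.727"}}

```text
time: 6.85
position: [0.5555, -0.1491, 0.0827]
eef_rot: [0.737, 0.676, 0.0, 0.0]
contact_force: [0.2, 0.0, 0.2]
opening: 0.273
finger_force: 0.0
```

Run:
```python
from h import *
c=np.array([.562,-.0695])
s,p,d=grab('scene');print(s['position'],s['contact_force']);p0=p
p=p.astype(int)
for r in(.08,.085,.09,.095):
    a=np.radians(np.arange(0,110,.5));P=np.c_[c[0]+r*np.cos(a),c[1]+r*np.sin(a),np.full(len(a),.05)]
    q=proj('scene',s,P).round().astype(int);I=p[q[:,1],q[:,0]];m=(I[:,0]<150)
    print(r,np.degrees(a[m]).min(),np.degrees(a[m]).max(),np.degrees(a[m]).mean())
cv2.imwrite('pics/s3.png',cv2.resize(p0[180:270,290:410,::-1],None,fx=6,fy=6,interpolation=2))
```

```text
[ 0.55550767 -0.1491493   0.08268266] [0.20123104 0.00472248 0.15053035]
0.08 77.0 91.0 84.0
0.085 77.0 90.0 83.5
0.09 77.0 89.0 83.0
0.095 77.0 89.5 83.25
```

View pics/s3.png

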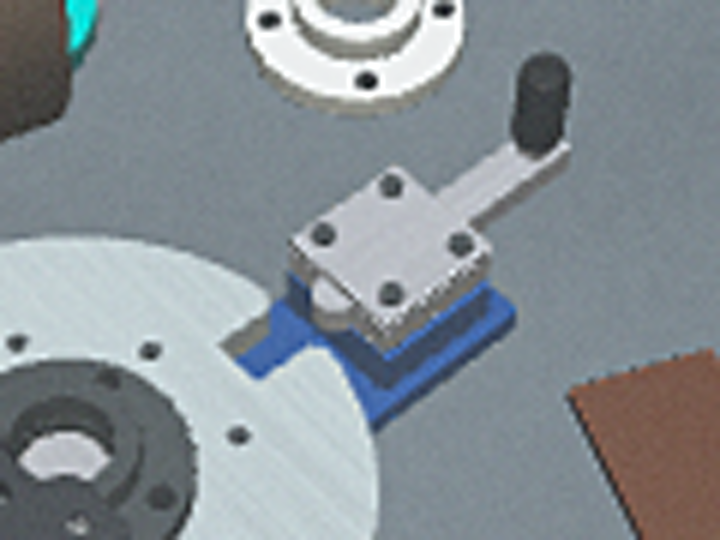

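The slot now lines up with the bar nose: slot at about (250,350), nose at (330,300), within 1° of the bar line. Next I back off, lift, and go outside the grip with the fingers shut.

Emit:
{"method": "play_rows", "body": {"deltas": "0 -0.015 0 0 0 0 0.727;0 0 -0.2 0 0 0 0.727;0 0 -0.2 0 0 0 0.727;0 0 -0.2 0 0 0 0.727;0 0 -0.2 0 0 0.007 1;0 0 -0.2 0 0 0 1;0 0 -0.2 0 0 0 1"}}

```text
time: 7.48
position: [0.5538, -0.149, 0.2037]
eef_rot: [0.744, 0.668, 0.0, 0.0]
contact_force: [0.4, 0.6, -1.2]
opening: 0.12
finger_force: 0.0
```

Emit:
{"method": "play_rows", "body": {"deltas": "0.32 0 0 0 0 0 1;0.32 0 0 0 0 0 1;0.32 0 0 0 0 0 1;0.32 0 0 0 0 0 1;0.32 0 0 0 0 0 1;0.32 0 0 0 0 0 1;0.32 0 0 0 0 0 1;0.32 0 0 0 0 0 1"}}

```text
time: 8.15
position: [0.581, 0.107, 0.2027]
eef_rot: [0.744, 0.668, 0.0, 0.0]
contact_force: [1.0, -0.7, 0.7]
opening: 0.008
finger_force: 0.0
```

Emit:
{"method": "play_rows", "body": {"deltas": "0.32 0 0 0 0 0 1;0.32 -0.01 0 0 0 0 1;0 0 0 0 0 0 1;0 0 0 0 0 0 1"}}

```text
time: 8.48
position: [0.5867, 0.1705, 0.2024]
eef_rot: [0.743, 0.669, -0.0, -0.0]
contact_force: [0.5, -0.1, 0.1]
opening: 0.006
finger_force: 0.0
```

Run:
```python
from h import *
c=np.array([.562,-.0695])
s,p,d=grab('scene');M=R.from_quat(s['eef_rot']).as_matrix()
print(s['position'],s['opening'],'xyaw',np.degrees(np.arctan2(M[1,0],M[0,0])))
p=p.astype(int)
for r in(.08,.09):
    a=np.radians(np.arange(0,110,.5));P=np.c_[c[0]+r*np.cos(a),c[1]+r*np.sin(a),np.full(len(a),.05)]
    q=proj('scene',s,P).round().astype(int);I=p[q[:,1],q[:,0]];m=(I[:,0]<150)
    print(r,np.degrees(a[m]).min(),np.degrees(a[m]).max(),np.degrees(a[m]).mean())
g=np.array([.5848,.1397]);v=s['position'][:2]-g
print('rel grip in tool',v@M[:2,0],v@M[:2,1])
```

```text
[0.58669129 0.17051975 0.20240471] 0.006061274117658542 xyaw 83.99202884685481
0.08 77.0 91.0 84.0
0.09 77.0 89.0 83.0
rel grip in tool 0.030848418088224243 -0.0013449031462665808
```

Emit:
{"method": "play_rows", "body": {"deltas": "0.03 0.013 0.2 0 0 0 1;0 0 0.2 0 0 0 1;0 0 0.2 0 0 0 1;0 0 0.2 0 0 0 1;0 0 0.2 0 0 0 1;0 0 0.16 0 0 0 1;0 0 0 0 0 0 1"}}

```text
time: 9.12
position: [0.5874, 0.1704, 0.0839]
eef_rot: [0.744, 0.668, -0.002, -0.001]
contact_force: [-0.0, -0.4, -0.9]
opening: 0.004
finger_force: 0.0
```

Emit:
{"method": "play_rows", "body": {"deltas": "-0.04 0 0 0 0 0 1;-0.04 0 0 0 0 0 1;-0.04 0 0 0 0 0 1;-0.04 0 0 0 0 0 1;-0.04 0 0 0 0 0 1;-0.04 0 0 0 0 0 1"}}

```text
time: 9.62
position: [0.5865, 0.1479, 0.0875]
eef_rot: [0.744, 0.668, 0.001, 0.0]
contact_force: [0.4, 3.1, 1.7]
opening: 0.002
finger_force: 1.6
```

Emit:
{"method": "play_rows", "body": {"deltas": "-0.04 0 0 0 0 0 1;-0.04 0 0 0 0 0 1;-0.03 0 0 0 0 0 1;-0.03 0 0 0 0 0 1"}}

```text
time: 9.95
position: [0.5846, 0.134, 0.0867]
eef_rot: [0.744, 0.668, 0.0, -0.0]
contact_force: [0.1, 4.1, 2.0]
opening: 0.003
finger_force: 1.5
```

Emit:
{"method": "play_rows", "body": {"deltas": "-0.02 0 0 0 0 0 1;-0.015 0 0 0 0 0 1;0 0 0 0 0 0 1"}}

```text
time: 10.2
position: [0.5842, 0.1306, 0.0866]
eef_rot: [0.744, 0.668, -0.0, -0.0]
contact_force: [0.7, 1.4, 0.6]
opening: 0.005
finger_force: 0.7
```

Emit:
{"method": "play_rows", "body": {"deltas": "-0.015 0 0 0 0 0 1;0 0 0 0 0 0 1"}}

```text
time: 10.37
position: [0.5842, 0.1303, 0.0867]
eef_rot: [0.744, 0.668, 0.001, -0.0]
contact_force: [-0.1, 10.4, 2.1]
opening: 0.004
finger_force: 5.0
```

Emit:
{"method": "play_rows", "body": {"deltas": "-0.015 0 0 0 0 0 1;0 0 0 0 0 0 1"}}

```text
time: 10.53
position: [0.5842, 0.13, 0.0867]
eef_rot: [0.744, 0.668, 0.001, -0.001]
contact_force: [1.5, 18.9, 1.0]
opening: 0.003
finger_force: 9.6
```

The force climbs with no motion where the stop should be. I'll back off, lift and check.

Emit:
{"method": "play_rows", "body": {"deltas": "0.1 0 0 0 0 0 1;0.2 0 0 0 0 0 1;0 0 -0.2 0 0 0 1;0 0 -0.25 0 0 0 1;0 0 -0.25 0 0 0 1;0 0 -0.25 0 0 0 1;0.3 0 -0.2 0 0 0 1;0.3 0 0 0 0 0 1"}}

```text
time: 11.2
position: [0.5948, 0.2173, 0.2059]
eef_rot: [0.744, 0.668, 0.002, 0.002]
contact_force: [0.4, 1.3, 0.1]
opening: 0.006
finger_force: 0.0
```

Run:
```python
from h import *
c=np.array([.562,-.0695])
s,p,d=grab('scene');print(s['position'],s['contact_force'])
C=cloud('scene',s,d).reshape(-1,3)
for n in('before','after'):
    if n=='before': z=np.load('scene0.npz');C0=cloud('scene',s,z['d']).reshape(-1,3)
    Q=C0 if n=='before' else C
    m=(Q[:,2]>.075)&(Q[:,2]<.1)&(abs(Q[:,0]-.583)<.03)&(Q[:,1]>.08)&(Q[:,1]<.16);T=Q[m];print(n,m.sum(),T.mean(0),np.hypot(*(T.mean(0)[:2]-c)))
cv2.imwrite('pics/s4.png',cv2.resize(p[170:300,240:410,::-1],None,fx=4.5,fy=4.5,interpolation=2))
```

```text
[0.59483504 0.21725732 0.2059029 ] [0.38016944 1.32626489 0.11376161]
before 82 [0.58640945 0.13734567 0.08627107] 0.20828094740349154
after 83 [0.58295192 0.10605965 0.0864378 ] 0.17680547222705903
```

View pics/s4.png

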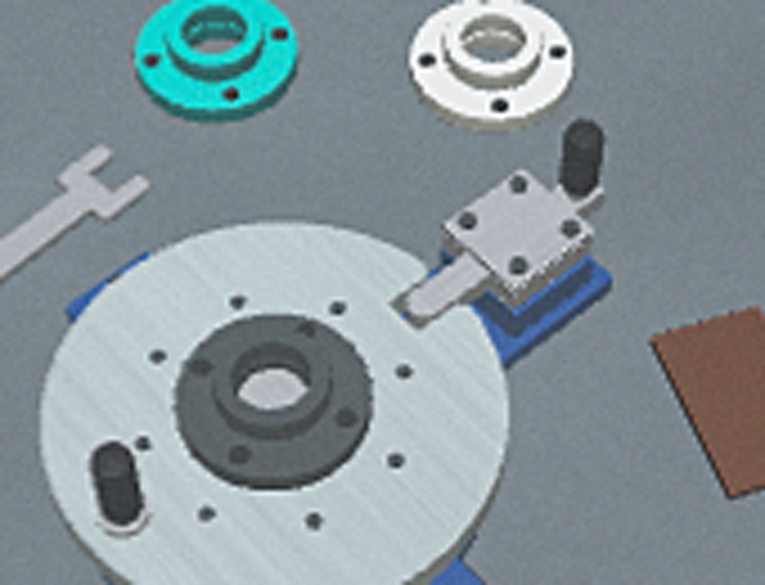

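The bar nose sits deep in the slot at (415,300). The grip has moved 31.5 mm inward and rests against the guide, and the flange is seated. I'll hand in.

Emit:
{"method": "play_rows", "body": {"deltas": "0 0 0 0 0 0 1;0 0 0 0 0 0 1;0 0 0 0 0 0 1"}}

```text
time: 11.5
position: [0.5931, 0.2166, 0.2009]
eef_rot: [0.744, 0.668, -0.001, -0.0]
contact_force: [-0.4, -1.0, 0.2]
opening: 0.003
finger_force: 0.0
```

```bash
python3 -c "
from station import ctrl
print(ctrl.sign_off())"
```

```text
the job is handed in; nothing more can be done
None
```

The turntable is locked as far as I can measure: the slot faces the bar, the bar is home against its stop, and the flange is still seated. I handed the job in at 11.5 s, and the hand-in returned no verdict.

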